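# Show the parts for the wheel-stud job

## Robot

A 7-joint arm with a two-finger parallel gripper is mounted at the origin on the work surface. World frame = base frame: x ahead of the robot, y to its left, z up, the work surface at z = 0. Lengths are in mm, angles in rad, forces in N, time in s.
With the tool pointing down it reaches from about 400 to 875 mm from the base axis. Payload 4.4 kg.
Tool frame: the origin (TCP) lies between the finger pads, 19 mm behind the fingertips; this is the grasp point; z points along the fingers, y is the line along which they close (so a half turn about z gives the same grasp; the last joint's range is limited). The gripper opens to 85 mm and grips with 20 to 120 N. Pads are 22 mm wide; open, the fingers measure 114 mm over their backs; the gripper's body (76 mm by 85 mm) begins 54 mm behind the grasp point. The pads swing forward as they close: fully open they stand 13 mm farther back than shut.
Start: joints at [-1.251, 0.628, 0.038, 1.517, -0.027, 0.996, -0.02], TCP at [244.574, 602.247, 250.013] pointing down, gripper open.
Joint ranges: [-3.06, 3.06], [-0.37, 2.12], [-1.25, 1.32], [0.18, 2.47], [-1.1, 4.24], [0.23, 1.98], [-2.94, 2.94]. Speed limits (rad/s): [2.57, 2.57, 3.14, 3.14, 3.14, 3.14, 3.14].

## Interface

Orientations are given as [roll, pitch, yaw] about the fixed x, y, z axes, in that order (R = Rz(yaw) Ry(pitch) Rx(roll)).
In Python, from cell import status, cams, ctrl gives the robot as it stands.
- The arm moves only by the tool move_arm, never from a script. Its argument "plan" is a list of rows, each a list of 3 entries, a list of its own where there are three numbers: the shift along the world's x, y, z in mm, then the turn, a rotation vector about the world's x, y, z in degrees, then the opening, from 0 (shut) to 1 (fully open). In form: [[[x, y, z], [wx, wy, wz], gripper], ...]. A call has 1 to 10 rows; each row shifts and turns the commanded pose from where the row before left it; what a row does not reach is not made up. A row lasts 1/8 s, in which the tool goes at most 62.5 mm and 10.7 degrees, less where a joint would pass 70% of its speed; a pose out of reach is approached as far as the arm can. A call with a gripper value outside its range is refused whole. The fingers move at their own pace and stop on an object; the grip force is fixed at half the most. Time passes only in rows, so rows that do not move let the fingers close. It gives the time, the measured TCP pose, the force, the opening and the grip force at its end, in the units of the state.
- status.read_state(): the state, without advancing time (a new reading comes with each control period).
- cams.get_image(name): name is "scene" or "top" or "wrist"; returns the picture (420x560x3 uint8, blue, green, red); there is no depth.
- cams.camera_params(name): a dict with "K" (3x3 intrinsics, pixels), "k1" (the pictures are not rectified: a ray, as slopes to the right and down, at radius r is drawn at 1 + k1 r^2 times it, then the intrinsics apply), "pose" (4x4, takes a point from camera to world coordinates); the wrist camera has in their place "tool_from_camera" (4x4, takes a point from camera to tool coordinates, whose origin is the TCP and whose axes are the flange's). Camera axes: x right, y down, z forward; pixel columns grow to the right and rows downward; lengths in mm; the calibration is good to about 2 mm. A picture is of the moment at which its call begins: read the wrist's pose just before it. camera_params takes no time and is no camera call.
- ctrl.finish_job(): hands the job in; it is judged then, once.
The state is a dict: "clock": time; "qpos": joint angles; "qd": joint speeds; "tau": joint torques, N m; "eef_pos": TCP position; "tool_rot": TCP orientation; "force": force on the tool from outside, world axes, zero at the start; "torque": the same for the moment, N m; "width": finger opening in mm; "gripper_force": force on a finger pad.
Only numpy, scipy, OpenCV 4.12 (cv2) and the standard library are available. Lean on these libraries where they do the work, as an engineer would, in place of code of your own. Each camera call takes 0.05 s, during which the arm holds its last target. There are 200 camera calls.

## Task

Show a helper what the wheel-stud job needs: with the fingertips push the clip tray's half-raised flap all the way back, then point straight down at the orange clip in the tray and hold still there for two seconds, then point the same way at the green deep socket and finish still pointing at it after two seconds. Pointing means fingertips centred two or three centimetres above the top of the thing without touching it. Touch nothing but the tray and its flap: grasp, lift or shift nothing else.

Things in the scene. Friction and masses are not known exactly. Their poses are not given: they have to be found in the camera images.
- clip_tray: black plastic open tray screwed to the shelf, 150 (its x) x 72 (its y) x 30 mm high, walls and floor 4 mm, with three compartments side by side along its x (middles at about x = -48, 0, +48 mm); screw ears 4 mm thick reach 28 mm beyond its two x ends. Origin: centre of its underside. It is yawed up to 0.35 rad from the world axes; a flap is hinged along its whole +y rim
- tray_flap (a joint): angle of the tray's black flap (146 mm along the hinge, 70 mm hinge to free edge, 4 mm thick): 0 = shut flat on the tray's top; grows as the free edge swings up and over to the tray's +y; 1.57 = upright; 2.2 = stop, all the way back. Starts at 0.75 to 1.1, partly covering the clips. Friction hinge (about 0.05 N m): it stays where it is left; 1 to 2 N at a fingertip moves it
- flap_hinge (a point): middle of the flap's hinge line, fixed on the tray: 36 mm along the tray's +y from its origin, 30 mm above the shelf; the hinge runs along the tray's x
- flap_edge (a point): middle of the flap's free edge on its underside (the side a push from the tray's -y meets), 70 mm from the hinge line
- orange_clip: orange plastic push-in trim clip standing head down on the tray floor in one of the three compartments (which one varies): head disc 22 mm across and 4 mm thick, stem 13 mm across at most, 20 mm high in all, so its top lies 24 mm above the shelf, below the tray's rim. Loose. Origin: centre of its underside
- orange_clip_top (a point): centre of the top of the orange clip's stem
- white_clip: white clip of the same form in another compartment, loose; not to be touched
- blue_clip: blue clip of the same form in another compartment, loose; not to be touched
- green_socket: green steel deep socket standing upright on the shelf, loose: 31 mm across at the foot, 28 mm above, 80 mm high, dark mouth at the top. Origin: centre of its underside. It stands in a row with the two other sockets in any order, axes at least 50 mm apart
- green_socket_top (a point): centre of the green socket's top face
- chrome_socket: bare metal deep socket of the same form and size (80 mm high), standing, loose; not to be touched
- black_socket: black short socket, 31 mm across, 45 mm high, standing, loose; not to be touched
- stud_installer: blue aluminium wheel stud installer, round, 60 mm across, 44 mm high with a steel bearing on top, loose; not to be touched
- saucer: white ceramic saucer, 140 mm across, 20 mm high, loose; not to be touched
- canister: clear plastic canister with a white screw top, 84 mm across, 120 mm high, loose; not to be touched
Things that resemble listed ones, but are neither listed nor needed, are in the scene too. What is meant by the clip_tray is not red or yellow, and is the smaller of those in its own colour.

How it is judged (in metres and radians):
On the way, in this order (a step that is already met when the one before it is completed fails the run):
1. the flap is pushed all the way back (value of joint tray_flap above 1.9 rad), for 0.2 s.
2. pointing straight down at the orange clip, flap still back (value of joint tray_flap above 1.9 rad and horizontal distance between the grasp point and orange_clip_top below 0.02 m and z of the grasp point in the frame of orange_clip_top between 0.019 and 0.07 m and angle between the grasp point's own z axis and vertical above 2.6 rad), for 1.5 s.
3. pointing straight down at the green deep socket (value of joint tray_flap above 1.9 rad and horizontal distance between the grasp point and green_socket_top below 0.02 m and z of the grasp point in the frame of green_socket_top between 0.019 and 0.07 m and angle between the grasp point's own z axis and vertical above 2.6 rad), for 1.5 s.
At the end, for the whole second after the job is handed in: The flap is back past 1.9 rad; the TCP is within 20 mm of the green socket's axis and 19 to 70 mm above its top, tool within about 30 degrees of straight down; every clip, socket and other loose thing is within 8 mm of where it started and the green socket stands upright at rest (all of step 3 and distance of each of orange_clip, white_clip, blue_clip, green_socket, chrome_socket, black_socket, stud_installer, saucer, canister from where it was at the start of the episode below 0.008 m and angle between green_socket's own z axis and vertical below 0.1 rad and linear speed of green_socket below 0.02 m/s); the robot touches nothing.
It fails at once if the robot touches a clip (contact force between any of the fingers, the arm and orange_clip above 0.3 N or contact force between any of the fingers, the arm and white_clip above 0.3 N or contact force between any of the fingers, the arm and blue_clip above 0.3 N).
It fails at once if the robot touches a socket (contact force between any of the fingers, the arm and green_socket above 0.3 N or contact force between any of the fingers, the arm and chrome_socket above 0.3 N or contact force between any of the fingers, the arm and black_socket above 0.3 N).
It fails at once if the robot touches the installer, saucer or canister (contact force between any of the fingers, the arm and stud_installer above 0.3 N or contact force between any of the fingers, the arm and saucer above 0.3 N or contact force between any of the fingers, the arm and canister above 0.3 N).
It fails at once if a loose thing is shifted or lifted (distance of any of orange_clip, white_clip, blue_clip, green_socket, chrome_socket, black_socket, stud_installer, saucer, canister from where it was at the start of the episode above 0.01 m).
It also fails if it takes over 59 s, if anything falls off the work surface, if the arm or the gripper's body presses on something with over 40 N, if the wrist force passes 120 N, or if a joint passes its speed limit or range.

## Working session

There is one attempt and no reset: what is moved stays moved. The work goes in short steps, Python scripts to look and compute and a tool call to move; the robot and the scene stay as the last step left them, time stands still between calls to the robot, and variables do not carry over. Pictures are saved under pics/ and viewed, at most 10 in all, crops included, and the job is handed in when it is done.

Besides the shell and the picture viewer there is one more tool, called after "Call:" by a JSON object that holds its "op" and its "data". move_arm: Moves the arm, as the interface text tells. Its arguments: {"type":"object","properties":{"plan":{"type":"array","items":{"type":"array"}}},"required":["plan"]}

```bash
mkdir -p pics; python3 - <<'E'
from cell import status,cams,ctrl
import cv2
s=status.read_state();print(s)
for n in("scene","top"):
    cv2.imwrite(f"pics/{n}0.png",cams.get_image(n));p=cams.camera_params(n);print(n,p)
print(cams.camera_params("wrist"))
E
```

```text
{'clock': 0.0, 'qpos': array([-1.25077707,  0.62936195,  0.03844215,  1.51835553, -0.02701139,
        0.99627417, -0.02002153]), 'qd': array([ 0.0015095 ,  0.00196346,  0.00076251, -0.00036635, -0.00136972,
       -0.00020407,  0.00060642]), 'tau': array([-6.54337418e-04, -5.63398218e+01,  1.22545637e+00, -1.93438482e+01,
        1.08784102e-02,  1.05635799e-02,  2.00705671e-05]), 'eef_pos': array([244.35951302, 601.69698995, 249.08277478]), 'tool_rot': array([-3.13971166e+00,  1.58855154e-05,  2.75574581e+00]), 'force': array([ 0.22393608,  0.36986579, -0.00457361]), 'torque': array([ 0.01504244, -0.03538359, -0.00757248]), 'gripper_force': 0.0, 'width': 85.38590840394684}
scene {'K': array([[471.81598567,   0.        , 280.42324831],
       [  0.        , 471.81598567, 207.36839882],
       [  0.        ,   0.        ,   1.        ]]), 'k1': -0.058606883137201, 'pose': array([[ 5.27927960e-01,  4.50978212e-01, -7.19660143e-01,
         1.27540915e+03],
       [ 8.49288514e-01, -2.79292145e-01,  4.48001024e-01,
        -4.89054690e+02],
       [ 1.04327547e-03, -8.47711360e-01, -5.
[... 520 characters left out ...]
2, -6.82107373e-02, -9.97273678e-01,
         1.19492093e+03],
       [ 0.00000000e+00,  0.00000000e+00,  0.00000000e+00,
         1.00000000e+00]])}
{'K': array([[345.33691196,   0.        , 280.5741027 ],
       [  0.        , 345.33691196, 208.15634076],
       [  0.        ,   0.        ,   1.        ]]), 'k1': -0.03336768136655918, 'tool_from_camera': array([[ 8.99450107e-04, -9.53665139e-01, -3.00868731e-01,
         7.70143898e+01],
       [ 9.99999318e-01,  1.08193558e-03, -4.39908624e-04,
        -7.20861968e-01],
       [ 7.45046103e-04, -3.00868130e-01,  9.53665462e-01,
        -1.23687659e+02],
       [ 0.00000000e+00,  0.00000000e+00,  0.00000000e+00,
         1.00000000e+00]])}
```

View pics/top0.png

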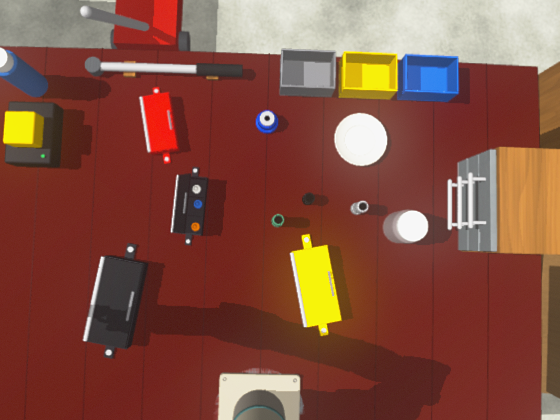

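View pics/scene0.png

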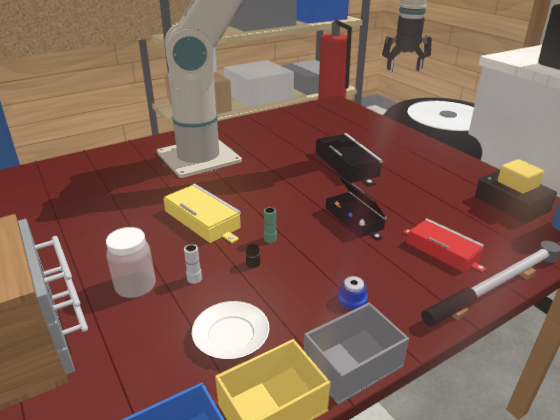

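```bash
python3 - <<'E'
import cv2,numpy as np
t=cv2.imread("pics/top0.png")[160:250,150:240];s=cv2.imread("pics/scene0.png")[170:250,310:400]
a=cv2.resize(t,None,fx=4.4,fy=4.4,interpolation=cv2.INTER_CUBIC);b=cv2.resize(s,(396,396*80//90),interpolation=cv2.INTER_CUBIC)
b=cv2.copyMakeBorder(b,0,a.shape[0]-b.shape[0],0,0,cv2.BORDER_CONSTANT)
m=np.hstack([a,b]);m=cv2.convertScaleAbs(m,alpha=1.8,beta=10);cv2.imwrite("pics/crop1.png",m);print(m.shape)
E
```

```text
(396, 792, 3)
```

View pics/crop1.png

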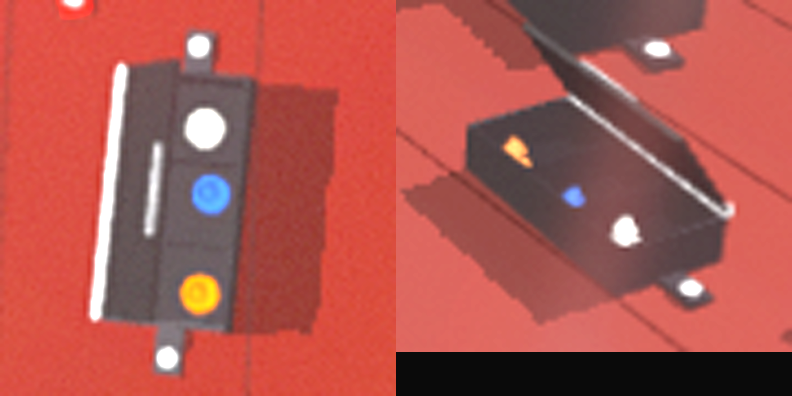

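```bash
cat >h.py <<'E'
import numpy as np,cv2
from scipy.spatial.transform import Rotation as R
from cell import status,cams,ctrl
def ray(n,uv,pose=None):
    p=cams.camera_params(n);T=p["pose"] if pose is None else pose
    d=cv2.undistortPoints(np.array([[uv]],float),p["K"],np.array([p["k1"],0,0,0,0.]))[0,0]
    return T[:3,3],T[:3,:3]@np.r_[d,1]
def atz(n,uv,z,pose=None):
    o,d=ray(n,uv,pose);return np.round(o+d*(z-o[2])/d[2],1)
def wpose():
    s=status.read_state();T=np.eye(4);T[:3,:3]=R.from_euler("xyz",s["tool_rot"]).as_matrix();T[:3,3]=s["eef_pos"]
    return T@cams.camera_params("wrist")["tool_from_camera"]
E
python3 - <<'E'
from h import *
P=lambda n,uv,z:print(n,uv,atz("top",uv,z))
for n,c,z in [("screw+",(199,46),5),("screw-",(167,357),5),("h+",(122,68),32),("h-",(96,316),32),("orange",(201,294),24),("blue",(211,194),24),("white",(205,128),24)]:
    P(n,(c[0]/4.4+150,c[1]/4.4+160),z)
t=cv2.imread("pics/top0.png")
g=cv2.resize(t[180:245,260:380],None,fx=6.6,fy=6.6,interpolation=cv2.INTER_CUBIC);cv2.imwrite("pics/crop2.png",cv2.convertScaleAbs(g,alpha=1.8));print(g.shape)
E
```

```text
screw+ (195.22727272727272, 170.45454545454544) [623.4 185.7   5. ]
screw- (187.95454545454544, 241.13636363636363) [437.8 197.1   5. ]
h+ (177.72727272727272, 175.45454545454544) [604.9 225.9  32. ]
h- (171.8181818181818, 231.8181818181818) [460.3 234.8  32. ]
orange (195.6818181818182, 226.8181818181818) [475.  175.9  24. ]
blue (197.95454545454544, 204.0909090909091) [533.5 172.4  24. ]
white (196.5909090909091, 189.0909090909091) [572.2 177.4  24. ]
(429, 792, 3)
```

View pics/crop2.png

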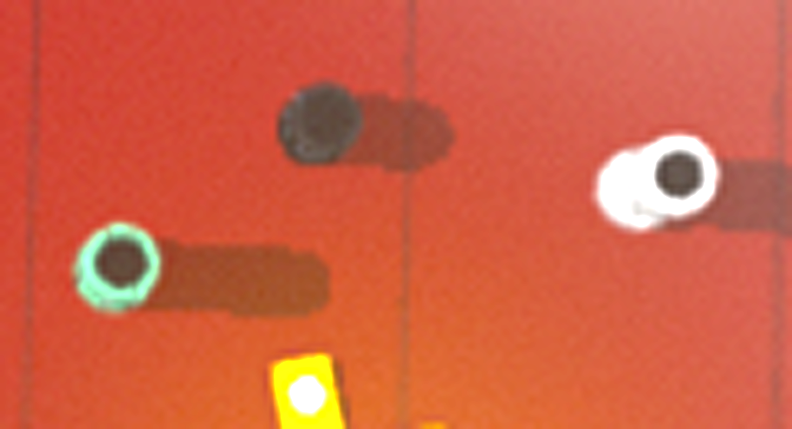

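Top picture: lookalikes for the tray are yellow (317,285), red (160,122), large black (117,300) and small black (190,205). I choose the small black one. The crop shows its flap hinged on the +y (left) rim and the orange clip at (196,227). The green socket mouth is at (278,220).

Call:
{"op": "move_arm", "data": {"plan": [[[15, -25, 0], [0, 0, 0], 0], [[24, -42, 0], [0, 0, 0], 0], [[24, -42, 0], [0, 0, 0], 0], [[24, -42, 0], [0, 0, 0], 0], [[24, -42, 0], [0, 0, 0], 0], [[24, -42, 0], [0, 0, 0], 0], [[24, -42, -10], [0, 0, 0], 0], [[24, -42, -10], [0, 0, 0], 0], [[24, -42, -10], [0, 0, 0], 0], [[24, -42, -10], [0, 0, 0], 0]]}}

```text
clock: 1.35
eef_pos: [476.1, 197.8, 209.5]
tool_rot: [-3.141, -0.0, 2.756]
force: [-0.3, 0.2, -0.1]
width: -0.1
gripper_force: 0.0
```

```bash
python3 -c "
from h import *
print(atz('top',(278.3,220.0),80),status.read_state()['eef_pos'])"
```

```text
[495.9 -33.   80. ] [476.06961728 197.83313207 209.53109186]
```

Call:
{"op": "move_arm", "data": {"plan": [[[27, -46, 0], [0, 0, 0], 0], [[27, -46, 0], [0, 0, 0], 0], [[0, 0, -30], [0, 0, 0], 0], [[0, 0, -35], [0, 0, 0], 0], [[0, 0, -35], [0, 0, 0], 0], [[0, 0, -30], [0, 0, 0], 0], [[0, 0, 0], [0, 0, 0], 0]]}}

```text
clock: 2.22
eef_pos: [527.7, 106.8, 78.0]
tool_rot: [-3.139, -0.004, 2.756]
force: [-0.1, -0.1, 0.2]
width: 0.1
gripper_force: 0.0
```

Call:
{"op": "move_arm", "data": {"plan": [[[1, 15, 0], [0, 0, 0], 0], [[1, 15, 0], [0, 0, 0], 0], [[0, 12, 0], [0, 0, 0], 0], [[0, 12, 0], [0, 0, 0], 0], [[0, 12, 0], [0, 0, 0], 0], [[0, 12, 0], [0, 0, 0], 0], [[0, 12, 0], [0, 0, 0], 0], [[0, 12, 0], [0, 0, 0], 0], [[0, 10, 0], [0, 0, 0], 0]]}}

```text
clock: 3.35
eef_pos: [532.0, 220.1, 80.2]
tool_rot: [3.141, 0.001, 2.756]
force: [0.1, -1.2, 0.2]
width: 0.1
gripper_force: 0.7
```

Call:
{"op": "move_arm", "data": {"plan": [[[0, 6, 0], [0, 0, 0], 0], [[0, 6, 0], [0, 0, 0], 0], [[0, 5, 0], [0, 0, 0], 0], [[0, 4, 0], [0, 0, 0], 0], [[0, 0, 0], [0, 0, 0], 0]]}}

```text
clock: 3.98
eef_pos: [531.5, 240.8, 80.0]
tool_rot: [3.141, -0.0, 2.756]
force: [-0.9, -1.0, -0.1]
width: 0.1
gripper_force: 0.1
```

```bash
python3 - <<'E'
from h import *
s=cams.get_image("scene");cv2.imwrite("pics/scene1.png",s)
cv2.imwrite("pics/crop3.png",cv2.convertScaleAbs(cv2.resize(s[130:260,300:420],None,fx=4.6,fy=4.6,interpolation=cv2.INTER_CUBIC),alpha=1.8,beta=10))
E
```

```text
(no output)
```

View pics/crop3.png

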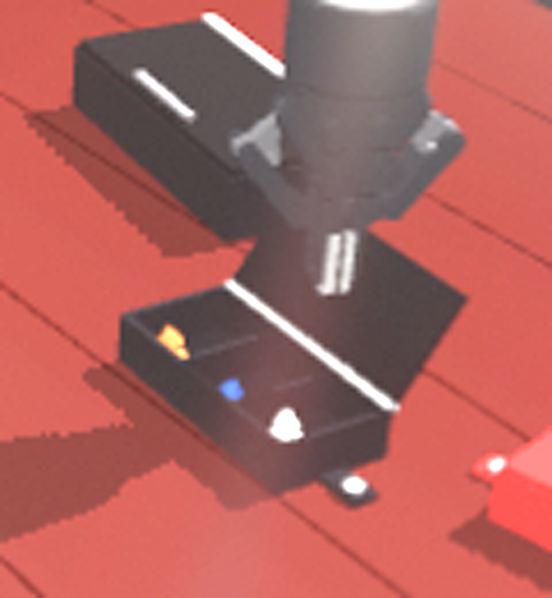

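The fingers are holding the flap past vertical: in the picture its far corner is at (401.5,194.8) and the hinge end is at (386,219). I'll push on gently until the stop shows in the force reading.

Call:
{"op": "move_arm", "data": {"plan": [[[0, 4, 0], [0, 0, 0], 0], [[0, 4, 0], [0, 0, 0], 0], [[0, 0, 0], [0, 0, 0], 0]]}}

```text
clock: 4.4
eef_pos: [531.7, 242.8, 79.8]
tool_rot: [-3.135, 0.001, 2.753]
force: [0.3, -9.7, 2.2]
width: -0.4
gripper_force: 5.1
```

```bash
python3 - <<'E'
from h import *
p=cams.camera_params("scene");Ti=np.linalg.inv(p["pose"]);ex=np.array([.998,-.061,0]);ey=np.array([.061,.998,0])
h=np.array([532.8,228,30])
for th in (1.6,1.8,1.9,2.0,2.1,2.2):
    q=h+73*ex+70*(-np.cos(th)*ey+np.array([0,0,np.sin(th)]))
    c=(Ti@np.r_[q,1])[:3];u=cv2.projectPoints(c[None],np.zeros(3),np.zeros(3),p["K"],np.array([p["k1"],0,0,0,0.]))[0].ravel();print(th,u.round(1))
E
```

```text
1.6 [389.1 192.7]
1.8 [393.6 192. ]
1.9 [395.7 192. ]
2.0 [397.7 192.3]
2.1 [399.6 192.9]
2.2 [401.2 193.7]
```

The flap is at its stop: the force rose to 10 N and the corner projects to about 2.2 rad. I'll back off, rise, and look from near the orange clip.

Call:
{"op": "move_arm", "data": {"plan": [[[0, -20, 5], [0, 0, 0], 0], [[0, -25, 20], [0, 0, 0], 0], [[-20, -20, 25], [0, 0, 0], 0], [[-20, -8, 20], [0, 0, 0], 0], [[-17, 0, 0], [0, 0, 0], 0], [[0, 0, 0], [0, 0, 0], 0], [[0, 0, 0], [0, 0, 0], 0]]}}

```text
clock: 5.28
eef_pos: [475.6, 175.4, 150.2]
tool_rot: [3.14, 0.001, 2.756]
force: [0.5, -0.5, 0.4]
width: -0.2
gripper_force: 0.0
```

```bash
python3 - <<'E'
from h import *
s=status.read_state();T=wpose();im=cams.get_image("wrist");cv2.imwrite("pics/w1.png",im);np.save("w1.npy",T);print(s["eef_pos"],s["qd"].round(3),s["force"])
E
```

```text
[475.56727808 175.43231428 150.17803248] [ 0.     0.011  0.004 -0.007  0.001  0.003 -0.001] [ 0.46004649 -0.4705666   0.35480762]
```

View pics/w1.png

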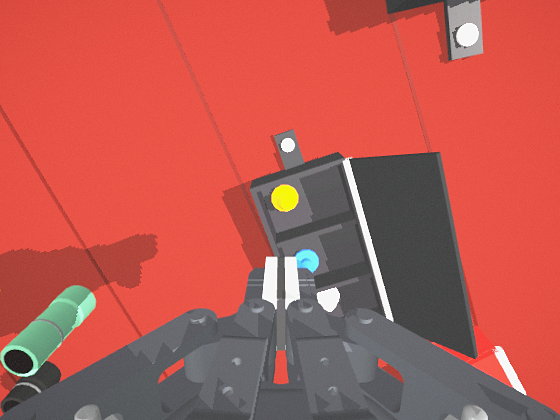

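The wrist view shows the flap lying back, the orange clip at (285,198), the green socket's mouth at (18,361) and the fingers shut.

```bash
python3 - <<'E'
from h import *
T=np.load("w1.npy");print(atz("wrist",(285,198),20,T),atz("wrist",(18,361),80,T),T[:3,3])
E
```

```text
[472.  179.8  20. ] [496.  -33.8  80. ] [403.7817128  203.66905059 273.79110866]
```

Call:
{"op": "move_arm", "data": {"plan": [[[-2, 2, -25], [0, 0, 0], 0], [[0, 0, -30], [0, 0, 0], 0], [[0, 0, -26], [0, 0, 0], 0], [[0, 0, 0], [0, 0, 0], 0], [[0, 0, 0], [0, 0, 0], 0], [[0, 0, 0], [0, 0, 0], 0], [[0, 0, 0], [0, 0, 0], 0], [[0, 0, 0], [0, 0, 0], 0], [[0, 0, 0], [0, 0, 0], 0], [[0, 0, 0], [0, 0, 0], 0]]}}

```text
clock: 6.58
eef_pos: [472.6, 177.3, 69.1]
tool_rot: [3.141, 0.0, 2.756]
force: [-0.3, -0.2, -0.9]
width: 0.0
gripper_force: 0.0
```

Call:
{"op": "move_arm", "data": {"plan": [[[0, 0, 0], [0, 0, 0], 0], [[0, 0, 0], [0, 0, 0], 0], [[0, 0, 0], [0, 0, 0], 0], [[0, 0, 0], [0, 0, 0], 0], [[0, 0, 0], [0, 0, 0], 0], [[0, 0, 0], [0, 0, 0], 0], [[0, 0, 0], [0, 0, 0], 0], [[0, 0, 0], [0, 0, 0], 0], [[0, 0, 0], [0, 0, 0], 0], [[0, 0, 0], [0, 0, 0], 0]]}}

```text
clock: 7.82
eef_pos: [472.6, 177.3, 69.0]
tool_rot: [3.142, -0.0, 2.756]
force: [-0.3, 0.4, -0.5]
width: 0.3
gripper_force: 0.0
```

Call:
{"op": "move_arm", "data": {"plan": [[[0, 0, 0], [0, 0, 0], 0], [[0, 0, 30], [0, 0, 0], 0], [[0, 0, 35], [0, 0, 0], 0], [[3, -31, 26], [0, 0, 0], 0], [[5, -45, 0], [0, 0, 0], 0], [[5, -45, 0], [0, 0, 0], 0], [[5, -45, 0], [0, 0, 0], 0], [[5, -45, 0], [0, 0, 0], 0], [[0, 0, 0], [0, 0, 0], 0], [[0, 0, 0], [0, 0, 0], 0]]}}

```text
clock: 9.07
eef_pos: [495.4, -33.3, 160.0]
tool_rot: [3.141, -0.001, 2.756]
force: [0.5, 0.0, -0.8]
width: -0.1
gripper_force: 0.0
```

Call:
{"op": "move_arm", "data": {"plan": [[[0, 0, -15], [0, 0, 0], 0], [[0, 0, -20], [0, 0, 0], 0], [[0, 0, 0], [0, 0, 0], 0], [[0, 0, 0], [0, 0, 0], 0], [[0, 0, 0], [0, 0, 0], 0], [[0, 0, 0], [0, 0, 0], 0], [[0, 0, 0], [0, 0, 0], 0], [[0, 0, 0], [0, 0, 0], 0], [[0, 0, 0], [0, 0, 0], 0], [[0, 0, 0], [0, 0, 0], 0]]}}

```text
clock: 10.32
eef_pos: [495.6, -33.8, 125.0]
tool_rot: [3.142, 0.0, 2.756]
force: [0.9, 0.1, -0.1]
width: -0.6
gripper_force: 0.0
```

Call:
{"op": "move_arm", "data": {"plan": [[[0, 0, 0], [0, 0, 0], 0], [[0, 0, 0], [0, 0, 0], 0], [[0, 0, 0], [0, 0, 0], 0], [[0, 0, 0], [0, 0, 0], 0], [[0, 0, 0], [0, 0, 0], 0], [[0, 0, 0], [0, 0, 0], 0], [[0, 0, 0], [0, 0, 0], 0], [[0, 0, 0], [0, 0, 0], 0], [[0, 0, 0], [0, 0, 0], 0], [[0, 0, 0], [0, 0, 0], 0]]}}

```text
clock: 11.58
eef_pos: [495.6, -33.7, 125.0]
tool_rot: [3.142, -0.0, 2.756]
force: [0.7, 0.8, 0.3]
width: -0.3
gripper_force: 0.0
```

```bash
python3 - <<'E'
from h import *
cv2.imwrite("pics/scene2.png",cams.get_image("scene"));print(status.read_state()["eef_pos"])
E
```

```text
[495.58229741 -33.77593359 125.0252223 ]
```

View pics/scene2.png

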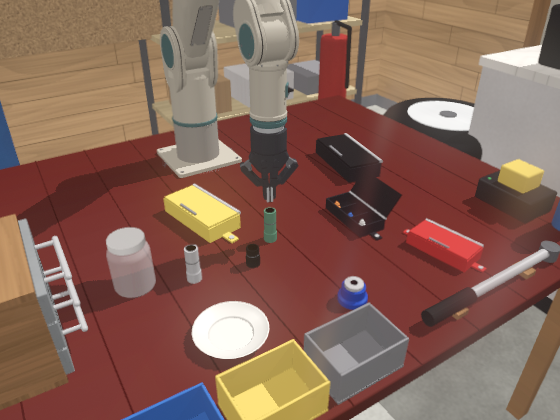

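The fingertips at (270,197) hover clear above the green socket's top at (270,211). The flap is still back at (378,190), and everything else stands where it was. I'm handing the job in.

```bash
python3 -c "
from cell import ctrl;print(ctrl.finish_job())"
```

```text
the job is handed in; nothing more can be done
None
```

I pushed the flap back to its stop, pointed at the orange clip for about two seconds, then at the green socket for over two, and handed the job in still pointing there; nothing else was seen to move, and no verdict came back.

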